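# Lock the medicines box and put its key away

### The arm

A 7-joint arm with a two-finger parallel gripper is mounted at the origin on a cart in front of the work surface, level with it; the furniture and walls round the work are solid. World frame = base frame: x ahead of the robot, y to its left, z up, the work surface at z = 0. Lengths are in m, angles in rad, forces in N, time in s.
With the tool pointing down it reaches from about 0.425 to 0.925 m from the base axis. Payload 6.8 kg.
Tool frame: the origin (TCP) lies at the very end of the fingers, on their centre line; the grasp point (between the pads) lies 19 mm behind it; z points along the fingers, y is the line along which they close (so a half turn about z gives the same grasp; the last joint's range is limited). The gripper opens to 85 mm and grips with 20 to 120 N. Pads are 22 mm wide; open, the fingers measure 114 mm over their backs; the gripper's body (76 mm by 85 mm) begins 54 mm behind the grasp point. The pads swing forward as they close: fully open they stand 13 mm farther back than shut.
Start: joints at [1.083, 0.477, 0.022, 1.555, -0.011, 1.109, -0.083], TCP at [0.25, -0.627, 0.231] pointing down, gripper open.
Joint ranges: [-2.96, 2.96], [-0.34, 2.1], [-1.41, 1.46], [0.24, 2.44], [-1.37, 4.51], [0.17, 1.92], [-2.96, 2.96]. Speed limits (rad/s): [2.39, 2.39, 3.14, 3.14, 3.14, 3.14, 3.14].

### API

Orientations are given as a rotation vector (axis times angle).
In Python, from bench import get_obs, viewer, r gives the robot as it stands. The module is installed in compiled form; this text tells all that it offers.
- The arm moves only by the tool play_rows, never from a script. Its argument "commands" is a list that holds one entry, the list of rows, each a list of 5 numbers: the gripper's target within -1 to 1 (shut at 1, half-way at 0, fully open at -1), then the shift along the tool's x, y, z scaled (see below), then the turn about the tool's z scaled (see below). A call has 1 to 12 rows; each row is the pose to reach, as a shift and turn from the pose commanded when the call began, along the tool's axes at that moment; what a row does not reach only later rows make up. The controller multiplies each number of a shift by 0.2 m and each number of a turn by pi/2 rad. A row lasts 1/12 s, in which the tool goes at most 41.7 mm and 7.16 degrees, less where a joint would pass 70% of its speed; a pose out of reach is approached as far as the arm can. A call with a number of a shift or a turn outside -1 to 1 is refused whole. A call with a gripper value outside its range is refused whole. The fingers move at their own pace and stop on an object; "grip_force" is the grip in N (left out, the last holds). Time passes only in rows, so rows that repeat a pose let the fingers close. It gives the time, the measured TCP pose, the force, the opening and the grip force at its end, in the units of the state.
- get_obs(): the state, without advancing time (a new reading comes with each control period).
- viewer.grab_frame(name): name is "scene" or "top"; returns a dict with "pixels" (420x560x3 uint8, red, green, blue), "fovy" (degrees; the focal length in pixels is half the picture's height over the tangent of half this angle, whatever the lens; pixels are square), "cx", "cy" (the principal point, pixels), "world_to_cam" (4x4, takes a point from world to camera coordinates). Camera axes: x right, y up, looking along -z (the intrinsics and any distortion apply to the point x, -y, -z); pixel columns grow to the right and rows downward; lengths in m; the calibration is good to about 2 mm. A picture is of the moment at which its call begins. There is no depth.
- r.hand_in(): hands the job in; it is judged then, once.
Trained networks look in a picture, given as the dict that the camera call returned (one of the last four; its "shot" number tells which), for a name from the list of things; names that differ only in an ending like _2 or _b are one class to them, and where a whole thing is asked for, a point or a joint stands for the part that bears it (a point fixed in the world has none). Each returns a list of dicts, best first, with "score" (0 to 1); they miss things now and then, are a little off and sometimes report something else, mostly with a low value. They report only what shows in the picture. A call takes as long as a camera call.
- viewer.trace(picture, thing): "pixels" (420x560 bool, what is visible of it) and "rect" ([left, top, right, bottom] in pixels, round what is visible of it).
The state is a dict: "clock": time; "joints": joint angles; "qvel": joint speeds; "tau": joint torques, N m; "tcp_pos": TCP position; "orientation": TCP orientation; "contact_force": force on the tool from outside, world axes, zero at the start; "moment": the same for the moment, N m; "grip_width": finger opening in m; "gripper_force": force on a finger pad.
Only numpy, scipy, OpenCV 4.12 (cv2) and the standard library are available. Lean on these libraries where they do the work, as an engineer would, in place of code of your own. Each camera call takes 0.05 s, during which the arm holds its last target. There are 200 camera calls.

### The job

Lock the steel medicines box with the key that stands in its lid, and put the key away, lying loose in the steel tray. The lid rides up on its soft seal, so grip the key firmly and, with a light clockwise turn (seen from above) kept on it, bear down slowly until you feel the bolt find its keep; turn on until the bolt is fully thrown, then turn the key back to the one position where it comes out and draw it. Do not force the key or the lock, and leave the other things on the worktop where they are.

Things in the scene. Friction and masses are not known exactly. Their poses are not given: they have to be found in the camera images.
- box: fixed grey sheet-steel box, 230 mm wide (its y), 160 mm deep (its x); origin: centre of its underside, front (card frame) towards its -x, z up. The lid is hinged at the rear top edge, 138 mm behind the lock, and starts 7 to 9 mm above its lowest position at the lock (tilted 0.053 to 0.067 rad), pushed up by its rubber seal; it goes down with 3 to 17 N on the key, more the lower it is
- lock_low (a point): fixed to the box: where the centre of the lock's face is when the lid is pressed right down onto its hard stop; on the lid, 58 mm in front of the box's centre, 102 mm above its underside; axes as the box's. The lock is a round steel collar 32 mm across, 4 mm proud of the lid's top; keyhole round (14 mm) with one notch towards the box's -x
- bolt (a joint): dead bolt in the lid, m: 0 = withdrawn, 0.0075 = fully thrown. Its keep is a slot behind the front wall at a height that cannot be seen: the bolt enters only with the lid at the right height within 0.8 mm, somewhere 0.8 to 6 mm above its lowest at the lock. Higher or lower, the bolt butts and the key stops hard at 0.2 to 0.5 rad. In the keep it holds the lid and stays thrown when the key goes back
- key: tubular key standing in the lock, lug in line with the notch, 1 mm of play, 60 mm long. Origin: centre of the barrel's tip; z up to the bow, x along the bow's width. Steel barrel 12 mm thick, 20 mm long, with a 4 mm wide lug on its -x side 7 to 12 mm above the tip, out to 10.5 mm; black bow 32 mm (x) x 9 mm (y), 24 to 60 mm above the tip. Key and lock bear 55 N
- key_bow (a point): grip point, 47 mm above the tip, 29 mm above the lock's face. Clockwise to the stop is 1.25 to 1.4 rad, with up to 0.15 rad of play; it turns lightly (under 0.05 N m), more is a butting bolt or the stop; 0.15 N m is too much. The lug passes the collar only at the notch (within 0.15 rad), as at the start: only there the key comes out, rising over 18 mm. Anticlockwise beyond undoes the bolt
- tray: fixed steel tray, outside 110 mm (x) x 160 mm (y), walls 3 mm thick and 16 mm high with a small rim 4 mm wider all round, floor 3 mm thick. Origin: centre of its underside
- dropper_bottle: small amber dropper bottle with black cap, 32 mm across, 78 mm tall, bystander; origin at the centre of its foot
- dropper_bottle_b: second amber dropper bottle, as the first, bystander
- carton: small white carton 52 x 84 x 30 mm, bystander; origin at the centre of its underside
- pot: white screw pot 62 mm across, 66 mm tall, bystander; origin at the centre of its foot

How it is judged:
On the way, in this order (a step that is already met when the one before it is completed fails the run):
1. the key has thrown the bolt into its keep (at least 6.5 mm) (value of joint bolt above 0.0065 m), for 0.1 s.
2. the key, turned back, is drawn out of the lock (z of key in the frame of lock_low above 0.004 m), for 0.1 s.
At the end, for the whole second after the job is handed in: The bolt is thrown at least 6.5 mm into its keep, so that it holds the lid; the key is out and lies at rest within the tray, released (value of joint bolt above 0.0065 m and x of key_bow in the frame of tray between -0.055 and 0.055 m and y of key_bow in the frame of tray between -0.08 and 0.08 m and x of key in the frame of tray between -0.055 and 0.055 m and y of key in the frame of tray between -0.08 and 0.08 m and angle between key's own z axis and vertical above 1.1 rad and height (world z) of key_bow below 0.03 m and linear speed of key below 0.05 m/s); the robot touches nothing.
It fails at once if the key or the lock is forced: more than 55 N between the key and the box with its lid and lock (contact force between key and box above 55 N).
It fails at once if the robot leans on the box or lid itself: more than 25 N (contact force between the arm and box above 25 N).
It fails at once if a bystander is shifted by more than 20 mm (distance of any of dropper_bottle, dropper_bottle_b, carton, pot from where it was at the start of the episode above 0.02 m).
It also fails if it takes over 69 s, if anything falls off the work surface, if the arm or the gripper's body presses on something with over 40 N, if the wrist force passes 120 N, or if a joint passes its speed limit or range.

## Working session

There is one attempt and no reset: what is moved stays moved. The work goes in short steps, Python scripts to look and compute and a tool call to move; the robot and the scene stay as the last step left them, time stands still between calls to the robot, and variables do not carry over. Pictures are saved under pics/ and viewed, at most 10 in all, crops included, and the job is handed in when it is done.

Besides the shell and the picture viewer there is one more tool, called as name(argument=value, ...) on one line, values as JSON. play_rows: Moves the arm, as the interface text tells. Shifts and turns lie within -1 to 1; 1 stands for 0.2 m of shift or pi/2 rad of turn. Its arguments: {"type":"object","properties":{"commands":{"type":"array","items":{"type":"array","items":{"type":"array","items":{"type":"number","minimum":-1,"maximum":1}}}},"grip_force":{"type":"number"}},"required":["commands"]}

```bash
mkdir -p pics
cat > h.py <<'E'
import numpy as np, cv2
from bench import get_obs, viewer, r
def K(f):
    F=f["pixels"].shape[0]/2/np.tan(np.radians(f["fovy"])/2)
    return F,f["cx"],f["cy"]
def proj(f,P):
    P=np.atleast_2d(P); c=(np.c_[P,np.ones(len(P))]@f["world_to_cam"].T)[:,:3]
    F,cx,cy=K(f); return np.c_[cx+F*c[:,0]/-c[:,2], cy-F*c[:,1]/-c[:,2]]
def ray(f,u,v,z):
    F,cx,cy=K(f); M=np.linalg.inv(f["world_to_cam"])
    d=M[:3,:3]@np.array([(u-cx)/F,-(v-cy)/F,-1]); o=M[:3,3]
    return o+d*(z-o[2])/d[2]
E
python3 - <<'E'
from h import *
o=get_obs(); print({k:np.round(v,3) for k,v in o.items()})
for n in ["top","scene"]:
    f=viewer.grab_frame(n); print(n,{k:(np.round(v,3) if k!="pixels" else 0) for k,v in f.items()})
    cv2.imwrite(f"pics/{n}0.png",f["pixels"][:,:,::-1])
    for t in ["box","key","key_bow","tray","dropper_bottle","carton","pot"]:
        for d in viewer.trace(f,t)[:3]:
            m=d["pixels"]; v,u=np.nonzero(m); print(t,round(d["score"],2),d["rect"],m.sum(),round(u.mean(),1),round(v.mean(),1), cv2.minAreaRect(np.c_[u,v].astype(np.float32)))
E
```

```text
{'clock': np.float64(0.0), 'joints': array([ 1.083,  0.478,  0.022,  1.556, -0.011,  1.109, -0.083]), 'qvel': array([-0.001,  0.001, -0.001, -0.002,  0.   ,  0.001,  0.002]), 'tau': array([-1.0000e-03, -5.9645e+01,  1.6080e+00, -2.8120e+01,  1.2000e-02,
        9.0000e-03,  0.0000e+00]), 'tcp_pos': array([ 0.25 , -0.626,  0.23 ]), 'orientation': array([-3.083e+00, -5.930e-01,  1.000e-03]), 'contact_force': array([-0.37 ,  0.159, -0.439]), 'moment': array([-0.036,  0.029,  0.005]), 'gripper_force': np.float64(0.0), 'grip_width': np.float64(0.085)}
top {'pixels': 0, 'fovy': np.float64(51.399), 'cx': np.float64(278.597), 'cy': np.float64(209.658), 'world_to_cam': array([[-1.600e-02, -1.000e+00, -3.000e-03,  3.300e-02],
       [ 9.750e-01, -1.600e-02,  2.200e-01, -5.760e-01],
       [-2.200e-01,  1.000e-03,  9.760e-01, -1.328e+00],
       [ 0.000e+00,  0.000e+00,  0.000e+00,  1.000e+00]]), 'shot': np.int64(1)}
box 0.95 [195.5, 174.3, 280.9, 244.8] 4115 240.6 207.9 ((240.51593017578125, 207.43894958496094), (78.8818588256836, 55.953529357910156), 14.620875358581543)
key 0.62 [230.4, 216.4
[... 1604 characters left out ...]
 375.8, 332.5] 2901 338.3 294.3 ((338.2983703613281, 293.6685485839844), (68.23440551757812, 44.300331115722656), 41.987213134765625)
tray 0.27 [148.2, 161.9, 174.3, 190.0] 494 160.7 173.6 ((160.6000213623047, 173.8000030517578), (27.828041076660156, 20.238576889038086), 71.56504821777344)
dropper_bottle 0.47 [333.5, 224.1, 344.5, 244.2] 172 336.8 233.4 ((336.5, 233.0), (18.0, 11.0), 90.0)
carton 0.8 [371.0, 318.2, 407.1, 341.3] 897 386.8 329.7 ((387.022705078125, 329.50103759765625), (38.86895751953125, 24.4293212890625), 2.6025619506835938)
pot 0.65 [147.8, 161.8, 170.0, 189.3] 486 160.3 173.4 ((160.6999969482422, 173.4000244140625), (27.280029296875, 20.57182502746582), 63.43495178222656)
```

Run:
```python
import cv2,numpy as np
a=cv2.imread("pics/top0.png")[160:275,135:425]; b=cv2.imread("pics/scene0.png")[135:350,140:415]
cv2.imwrite("pics/c1.png",cv2.resize(a,None,fx=2.75,fy=2.75,interpolation=cv2.INTER_CUBIC))
cv2.imwrite("pics/c2.png",cv2.resize(b,None,fx=2.75,fy=2.75,interpolation=cv2.INTER_CUBIC))
```

```text
(no output)
```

View pics/c1.png

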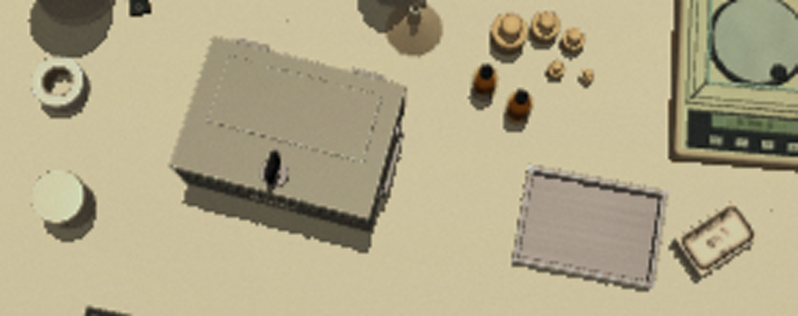

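View pics/c2.png

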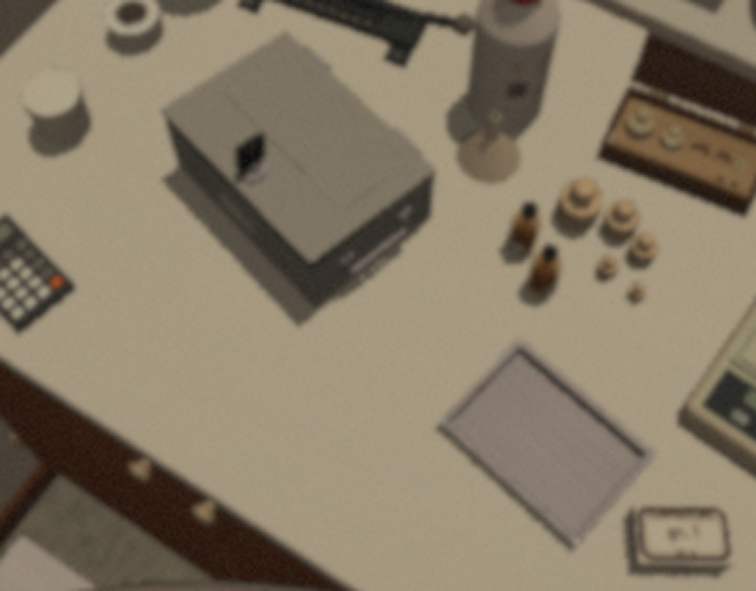

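Top crop: the box has its black bow at about full-picture (234,221), with the tray right of it at (349,241). The bottles sit at about (312,190) and (323,198), the carton at (395,247), and the pot at (157,232); the network's "carton" hit there was wrong. The scene view agrees, with the bow at (231,190). Next I fit the poses to the masks from both views.

```bash
cat > fit.py <<'E'
from h import *
from scipy.optimize import minimize
fs=[viewer.grab_frame(n) for n in ("top","scene")]
def hullmask(f,P):
    h=cv2.convexHull(proj(f,P).astype(np.float32))
    S=8; m=np.zeros((420*2,560*2),np.uint8)
    cv2.fillPoly(m,[np.round((h*2+.5)*256).astype(np.int32)],1,shift=8); return m
def fit(pts,masks,x0,step):
    M=[cv2.resize(m.astype(np.uint8),None,fx=2,fy=2,interpolation=cv2.INTER_NEAREST) for m in masks]
    def c(x):
        s=0
        for f,m in zip(fs,M):
            a=hullmask(f,pts(x)); s+=1-(a&m).sum()/(a|m).sum()
        return s
    b=min((minimize(c,x0+k,method="Nelder-Mead",options=dict(initial_simplex=np.vstack([x0+k]+[x0+k+d for d in np.diag(step)]))) for k in (np.zeros(len(x0)),-np.array(step)/3)),key=lambda q:q.fun)
    return b.x,b.fun
def R2(a): return np.array([[np.cos(a),-np.sin(a)],[np.sin(a),np.cos(a)]])
def cuboid(x,y,a,xs,ys,zs):
    return np.array([np.r_[R2(a)@[i,j]+[x,y],z] for i in xs for j in ys for z in zs])
def tr(t): return [viewer.trace(f,t)[0]["pixels"] for f in fs]
E
python3 - <<'E'
from fit import *
def boxp(x):
    P=[]
    for i,zt in((-.08,.107),(.08,.098)):
        P.append(cuboid(x[0],x[1],x[2],[i],[-.115,.115],[0,zt]))
    return np.vstack(P)
b,c=fit(boxp,tr("box"),np.array([*ray(fs[0],240,205,.09)[:2],-.257]),[.01,.01,.05]); print("box",b,c)
t,c=fit(lambda x:cuboid(*x,[-.059,.059],[-.084,.084],[.016]),tr("tray"),np.array([*ray(fs[0],349,241,.01)[:2],-.17]),[.01,.01,.05]); print("tray",t,c)
L=np.r_[b[:2]+R2(b[2])@[-.058,0],.102]; print("lock_low",L)
# key bow, dark pixels
dm=[]
for f,(u,v) in zip(fs,((233.5,221),(230.5,190.5))):
    g=cv2.cvtColor(f["pixels"],cv2.COLOR_RGB2GRAY); w=np.zeros(g.shape,bool); w[int(v)-9:int(v)+10,int(u)-9:int(u)+10]=1
    d=(g<70)&w; n,l,s,_=cv2.connectedComponentsWithStats(d.astype(np.uint8)); i=l[int(v),int(u)]
    m=l==i; dm.append(m); vv,uu=np.nonzero(m); print("bow px",m.sum(),uu.mean(),vv.mean(),i, uu.min(),uu.max(),vv.min(),vv.max())
def bow(x,a=b[2],z0=.102+.008):
    P=[]
    tl=.06
    for i in(-.016,.016):
        for j in(-.0045,.0045):
            for k in(-.023+.029,.013+.029):
                p=np.array([i*np.cos(tl)+k*np.sin(tl),j,k*np.cos(tl)-i*np.sin(tl)]); P.append(np.r_[R2(x[2])@p[:2]+x[:2],z0+p[2]])
    return np.array(P)
k,c=fit(bow,dm,np.array([*L[:2],b[2]]),[.01,.01,.1]); print("lock from bow",k,c,"in box frame",R2(-b[2])@(k[:2]-b[:2]))
k2=np.r_[L[:2],b[2]]
for f in fs: print(proj(f,bow(k2)).mean(0),proj(f,bow(k)).mean(0))
for n in("dropper_bottle","pot","carton"): 
    for f in fs: print(n,[(round(d["score"],2),ray(f,*(np.array(d["rect"]).reshape(2,2).mean(0)),.04).round(3)[:2]) for d in viewer.trace(f,n)[:3]])
E
```

```text
box [ 0.58636914  0.14605001 -0.27630031] 0.10343660039393654
tray [ 0.47897317 -0.20235618 -0.1972094 ] 0.08604166433327409
lock_low [0.53056901 0.1618723  0.102     ]
bow px 72 232.43055555555554 223.08333333333334 1 224 236 215 230
bow px 105 230.06666666666666 191.5047619047619 1 226 235 185 199
lock from bow [ 0.52673082  0.1611903  -0.15312936] 0.5886072395242534 in box frame [-0.06150656 -0.00170318]
[233.13623163 219.73123079] [233.29737853 220.96755133]
[230.64225743 190.64829214] [229.95141849 191.78148739]
dropper_bottle [(0.61, array([ 0.645, -0.085]))]
dropper_bottle [(0.58, array([ 0.617, -0.119])), (0.53, array([ 0.648, -0.084]))]
pot [(0.78, array([0.509, 0.418]))]
pot [(0.81, array([0.507, 0.407])), (0.52, array([ 0.463, -0.209]))]
carton [(0.97, array([ 0.448, -0.349]))]
carton [(0.56, array([ 0.452, -0.352])), (0.4, array([0.515, 0.412]))]
```

play_rows(commands=[[[-1,0.69,-0.78,0,0],[-1,0.69,-0.78,0,0],[-1,0.69,-0.78,0,0],[-1,0.69,-0.78,0,0],[-1,0.69,-0.78,0,0],[-1,0.69,-0.78,0,0],[-1,0.69,-0.78,0,0]]])

```text
clock: 1.98
tcp_pos: [0.3221, -0.4287, 0.2318]
orientation: [3.083, 0.601, 0.001]
contact_force: [-0.9, 0.3, -0.6]
grip_width: 0.0853
gripper_force: 0.0
```

play_rows(commands=[[[-1,0.69,-0.78,0,0],[-1,0.69,-0.78,0,0],[-1,0.69,-0.78,0,0],[-1,0.69,-0.78,0,0],[-1,0.69,-0.78,0,0],[-1,0.69,-0.78,0,0],[-1,0.69,-0.78,0,0]]])

```text
clock: 2.57
tcp_pos: [0.3919, -0.2342, 0.2317]
orientation: [3.084, 0.598, 0.001]
contact_force: [-0.2, -0.1, 0.2]
grip_width: 0.0855
gripper_force: 0.0
```

play_rows(commands=[[[-1,0.69,-0.78,0,0],[-1,0.69,-0.78,0,0],[-1,0.69,-0.78,0,0],[-1,0.69,-0.78,0,0],[-1,0.69,-0.78,0,0],[-1,0.69,-0.78,0,0],[-1,0.69,-0.78,0,0]]])

```text
clock: 3.15
tcp_pos: [0.4625, -0.0387, 0.2314]
orientation: [-3.084, -0.596, -0.001]
contact_force: [-0.7, -0.9, -0.3]
grip_width: 0.0851
gripper_force: 0.0
```

```bash
cat >> h.py <<'E'
from scipy.spatial.transform import Rotation as Ro
def rel(target,yaw=None):
    o=get_obs(); R=Ro.from_rotvec(o["orientation"]).as_matrix()
    y=np.arctan2(R[1,0],R[0,0]); d=R.T@(np.array(target)-o["tcp_pos"])
    t=0 if yaw is None else -((yaw-y+np.pi)%(2*np.pi)-np.pi)
    print("t",o["clock"].round(2),"tcp",o["tcp_pos"].round(4),"yaw",y.round(4),"tilt",R[:,2].round(4),"rows",(d/.2).round(4),"turn",round(t/(np.pi/2),4),"j",o["joints"].round(2),"F",o["contact_force"].round(2),"M",o["moment"].round(3),"w",o["grip_width"].round(4))
E
python3 -c "
from h import *
rel([.5325,.1614,.17],2.872)"
```

```text
Traceback (most recent call last):
  File "h.py", line 18, in rel
    print("t",o["clock"].round(2),"tcp",o["tcp_pos"].round(4),"yaw",y.round(4),"tilt",R[:,2].round(4),"rows",(d/.2).round(4),"turn",round(t/(np.pi/2),4),"j",o["joints"].round(2),"F",o["contact_force"].round(2),"M",o["moment"].round(3),"w",o["grip_width"].round(4))
              ^^^^^^^^^^^^^^^^
AttributeError: 'float' object has no attribute 'round'
```

```bash
sed -i 's/o\["clock"\].round(2)/round(float(o["clock"]),2)/; s/o\["grip_width"\].round(4)/round(float(o["grip_width"]),4)/; s/o=get_obs(); R=/o={k:np.array(v) for k,v in get_obs().items()}; R=/' h.py
python3 -c "
from h import *
rel([.5325,.1614,.17],2.872)"
```

```text
t 3.15 tcp [ 0.4625 -0.0387  0.2314] yaw 0.3815 tilt [ 5.e-04  3.e-04 -1.e+00] rows [ 0.6975 -0.7982  0.3073] turn -1.5855 j [ 0.3   0.15 -0.39  2.02  0.07  0.98 -1.31] F [-0.73 -0.94 -0.3 ] M [-0.052  0.025 -0.014] w 0.0851
```

play_rows(commands=[[[-1,0.6975,-0.798,0,-0.95],[-1,0.6975,-0.798,0,-0.95],[-1,0.6975,-0.798,0,-0.95],[-1,0.6975,-0.798,0,-0.95],[-1,0.6975,-0.798,0,-0.95],[-1,0.6975,-0.798,0,-0.95],[-1,0.6975,-0.798,0,-0.95],[-1,0.6975,-0.798,0,-0.95],[-1,0.6975,-0.798,0,-0.95],[-1,0.6975,-0.798,0,-0.95],[-1,0.6975,-0.798,0,-0.95],[-1,0.6975,-0.798,0,-0.95]]])

```text
clock: 4.15
tcp_pos: [0.5331, 0.1569, 0.2307]
orientation: [1.862, 2.53, -0.003]
contact_force: [0.1, 0.5, -0.2]
grip_width: 0.0857
gripper_force: 0.0
```

play_rows(commands=[[[-1,0,0,0,-0.6355],[-1,0,0,0,-0.6355],[-1,0,0,0,-0.6355],[-1,0,0,0,-0.6355],[-1,0,0,0,-0.6355],[-1,0,0,0,-0.6355],[-1,0,0,0,-0.6355],[-1,0,0,0,-0.6355],[-1,0,0,0,-0.6355],[-1,0,0,0,-0.6355]]])

```text
clock: 4.98
tcp_pos: [0.5327, 0.1581, 0.2306]
orientation: [-0.437, -3.11, 0.002]
contact_force: [0.2, -0.6, 0.3]
grip_width: 0.0855
gripper_force: 0.0
```

```bash
python3 -c "
from h import *
rel([.5325,.1614,.17],2.872)
for n in ('top','scene'):
    f=viewer.grab_frame(n); u,v=(233,215) if n=='top' else (230,190)
    cv2.imwrite('pics/z_'+n+'.png',cv2.resize(f['pixels'][v-30:v+30,u-40:u+40,::-1],None,fx=5,fy=5,interpolation=cv2.INTER_NEAREST))
a=cv2.imread('pics/z_top.png');b=cv2.imread('pics/z_scene.png');cv2.imwrite('pics/z1.png',np.hstack([a,b]))
"
```

```text
t 4.98 tcp [0.5327 0.1581 0.2306] yaw 2.8623 tilt [-9.e-04 -9.e-04 -1.e+00] rows [0.0053 0.0161 0.3031] turn -0.0062 j [ 0.33  0.43 -0.94  1.8   0.39  1.11  0.55] F [ 0.23 -0.61  0.25] M [ 0.027 -0.019 -0.072] w 0.0855
```

View pics/z1.png

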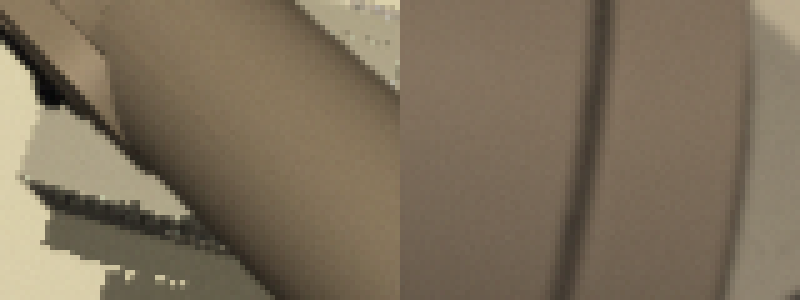

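The arm now hides the lock in both views, so I'll refine the bow position from the pictures I saved at the start.

```bash
python3 -c "
import cv2,numpy as np
for n,u,v in (('top',233,221),('scene',230,191)):
    g=cv2.imread(f'pics/{n}0.png',0); print(n,'cols',u-9,'rows',v-9)
    for r in range(v-9,v+13): print(r,' '.join('%3d'%x for x in g[r,u-9:u+12]))
"
```

```text
top cols 224 rows 212
212 151 153 149 149 150 151 152 150 151 151 151 152 145 145 149 147 127 149 121 162 167
213 151 151 152 152 151 150 149 151 151 151 150 153 150 152 150 152 145 151 147 155 130
214 152 150 151 151 151 150 150 149 152 151 123 118 146 151 151 152 151 149 152 150 147
215 153 151 151 150 151 151 150 150 150  82  47  42 112 147 152 151 151 153 152 151 151
216 151 150 149 152 151 152 151 150 154  51  20  16  73 145 152 150 151 153 151 150 150
217 150 149 150 152 150 150 149 150 123  37  20   7  36 143 152 151 152 151 152 154 152
218 152 151 150 151 151 151 151 119  66  24  16   6   5 143 150 152 152 151 151 152 151
219 152 150 151 151 151 150 139 151  44  20  16   9  14 146 153 150 151 152 152 152 152
220 152 151 150 152 150 150 148 123  36  22  20   5  35 146 152 145 152 151 152 152 152
221 151 150 149 151 151 142 151  68  22  19  10   8  48 146 154 115 148 150 149 152 151
222 150 154 151 152 153 146 153  59  23  15   6  16 117 150 152 138 151 153 152 153 151
223 151 151 150 153 152 141 149  45  20  12   4  36  83 149 152 135 149 152 152 153 154
224 152 151 150 154 15
[... 2117 characters left out ...]
 113 115 116 111  96  71  41  30  33  48  60  73  85 100 113 118 119 115 116 117 115
197 101 112 113 110  95  70  45  34  47  63  74  82  96 107 112 114 113 116 115 116 115
198  83 101 111 107  89  67  51  50  69  86  95  99 104 108 109 107 112 117 115 118 117
199  64  82  98 100  87  66  60  66  83  99 105 107 107 102 102 106 112 116 116 116 116
200  50  66  83  93  83  73  74  77  92  99  99 100 101 101 104 111 115 115 116 118 116
201  48  50  65  78  83  87  93  99  98  98  94  98 104 106 110 117 116 117 116 117 117
202  48  45  50  62  77  94 105 109 108 104 104 107 113 113 114 119 115 118 116 116 117
203  48  50  48  51  67  85 101 112 114 114 111 114 117 116 115 118 118 116 118 117 117
```

Run:
```python
from fit import *
gs=[cv2.imread(f"pics/{n}0.png",0) for n in("top","scene")]
m0=np.zeros((420,560),bool); m0[214:228,230:238]=gs[0][214:228,230:238]<75
m0[226:228,234:]=0
m1=np.zeros((420,560),bool); m1[182:198,224:238]=gs[1][182:198,224:238]<60; m1[194:198,231:]=0
def mk(yawfree,lift):
    tl=lift/.138
    def bow(x):
        P=[]
        for i in(-.016,.016):
            for j in(-.0045,.0045):
                for k in(.006,.042):
                    p=np.array([i*np.cos(tl)+k*np.sin(tl),j,k*np.cos(tl)-i*np.sin(tl)]); P.append(np.r_[R2(x[2] if yawfree else -.268)@p[:2]+x[:2],.102+lift+p[2]])
        return np.array(P)
    return bow
for yf in(0,1):
    for l in(.007,.009):
        x,c=fit(mk(yf,l),[m0,m1],np.array([.530,.1615,-.268]),[.005,.005,.1]); print(yf,l,x,c)
```

```text
0 0.007 [ 0.52832216  0.16077349 -0.25769104] 0.5623262391776758
0 0.009 [ 0.52666943  0.16059436 -0.2157056 ] 0.5516981029404763
1 0.007 [ 0.5273573   0.16046482 -0.20045993] 0.5597178533981507
1 0.009 [ 0.52576775  0.16055478 -0.21066975] 0.5536683511136067
```

```bash
python3 -c "
from h import *
rel([.531,.1607,.120],2.872)"
```

```text
t 5.18 tcp [0.5319 0.1604 0.2312] yaw 2.8671 tilt [ 1.e-04 -5.e-04 -1.e+00] rows [0.0051 0.0007 0.5561] turn -0.0031 j [ 0.33  0.43 -0.94  1.8   0.39  1.11  0.55] F [ 0.93  0.16 -0.46] M [ 0.006  0.04  -0.041] w 0.0851
```

play_rows(commands=[[[-1,0.005,0.001,0.2,-0.003],[-1,0.005,0.001,0.4,-0.003],[-1,0.005,0.001,0.5,-0.003],[-1,0.005,0.001,0.54,-0.003],[-1,0.005,0.001,0.556,-0.003],[-1,0.005,0.001,0.556,-0.003],[-1,0.005,0.001,0.556,-0.003]]], grip_force=20)

```text
clock: 5.77
tcp_pos: [0.5318, 0.1623, 0.1216]
orientation: [0.418, 3.111, 0.002]
contact_force: [-0.2, 0.1, 0.4]
grip_width: 0.0855
gripper_force: 0.0
```

```bash
python3 -c "
from h import *
rel([.531,.1607,.120],2.872)"
```

```text
t 5.77 tcp [0.5318 0.1623 0.1216] yaw 2.8747 tilt [ 2.4e-03  9.0e-04 -1.0e+00] rows [ 0.0017 -0.0088  0.0081] turn 0.0017 j [ 0.25  0.56 -0.85  1.9   0.53  0.92  0.44] F [-0.15  0.1   0.42] M [-0.002  0.029  0.059] w 0.0855
```

Clean descent. Now I close gently, a bit at a time, so I can watch the side force.

play_rows(commands=[[[0.6,0.002,0,0.003,0],[0.7,0.002,0,0.003,0],[0.8,0.002,0,0.003,0],[1,0.002,0,0.003,0],[1,0.002,0,0.003,0],[1,0.002,0,0.003,0],[1,0.002,0,0.003,0],[1,0.002,0,0.003,0]]], grip_force=20)

```text
clock: 6.43
tcp_pos: [0.5304, 0.1616, 0.1195]
orientation: [-0.418, -3.114, 0.0]
contact_force: [0.1, -1.1, 1.1]
grip_width: 0.0087
gripper_force: 25.2
```

```bash
python3 -c "
from h import *
rel([.531,.1607,.120],2.872)"
```

```text
t 6.43 tcp [0.5304 0.1616 0.1195] yaw 2.8748 tilt [-0.e+00 -2.e-04 -1.e+00] rows [-0.0041 -0.0034 -0.0024] turn 0.0018 j [ 0.24  0.56 -0.85  1.9   0.53  0.92  0.44] F [ 0.05 -1.06  1.13] M [-0.194  0.054  0.026] w 0.0087
```

play_rows(commands=[[[1,0,0,0,0],[1,0,0,0,0],[1,0,0,0,0],[1,0,0,0,0]]], grip_force=80)

```text
clock: 6.77
tcp_pos: [0.5304, 0.1616, 0.1195]
orientation: [0.418, 3.114, -0.0]
contact_force: [0.1, -1.2, 1.6]
grip_width: 0.0078
gripper_force: 78.7
```

```bash
cat > s.py <<'E'
from h import *
import sys
n=int(sys.argv[1]) if len(sys.argv)>1 else 5
L=[]
for i in range(n):
    if i: viewer.grab_frame("top")
    o=get_obs(); R=Ro.from_rotvec(o["orientation"]).as_matrix()
    L.append(np.r_[np.array(o["tcp_pos"])*1e3,np.arctan2(R[1,0],R[0,0]),o["contact_force"],np.array(o["moment"])*1e3,R.T@o["contact_force"],o["joints"][6],o["tau"][6]])
L=np.array(L); print("t",round(float(o["clock"]),2),"w",round(float(o["grip_width"])*1e3,2),"gf",round(float(o["gripper_force"]),1))
print("     x y z(mm) yaw | F world | M mNm | F tool | j7 tau7"); print("mean",L.mean(0).round(3)); print("std ",L.std(0).round(3))
E
python3 s.py 6
```

```text
t 7.02 w 7.89 gf 78.8
     x y z(mm) yaw | F world | M mNm | F tool | j7 tau7
mean [ 5.30402e+02  1.61607e+02  1.19501e+02  2.87500e+00 -3.13000e-01
 -1.15400e+00  1.22500e+00 -2.37594e+02 -2.02200e+00 -6.16600e+00
 -2.00000e-03 -1.19600e+00 -1.22500e+00  4.38000e-01 -1.00000e-03]
std  [1.5000e-02 1.8000e-02 5.0000e-03 0.0000e+00 2.0500e-01 3.6400e-01
 5.2700e-01 3.9614e+01 2.0448e+01 2.3349e+01 2.2400e-01 3.5300e-01
 5.2700e-01 0.0000e+00 0.0000e+00]
```

play_rows(commands=[[[1,0,0,0,0.03],[1,0,0,0,0.06],[1,0,0,0,0.09],[1,0,0,0,0.11],[1,0,0,0,0.11],[1,0,0,0,0.11]]])

```text
clock: 7.52
tcp_pos: [0.5303, 0.1612, 0.1194]
orientation: [-0.683, -3.066, 0.002]
contact_force: [-0.0, -3.0, 0.8]
grip_width: 0.0081
gripper_force: 79.0
```

```bash
python3 s.py 5
```

```text
t 7.72 w 7.82 gf 79.0
     x y z(mm) yaw | F world | M mNm | F tool | j7 tau7
mean [ 5.30272e+02  1.61216e+02  1.19386e+02  2.70300e+00 -2.67000e-01
 -3.19800e+00  9.16000e-01 -7.33567e+02  7.32780e+01  3.24160e+01
 -1.11700e+00 -3.00900e+00 -9.13000e-01  2.89000e-01 -4.10000e-02]
std  [1.4000e-02 2.9000e-02 1.8000e-02 0.0000e+00 2.6500e-01 3.6100e-01
 6.1200e-01 5.3149e+01 3.5580e+01 1.0780e+01 1.8600e-01 4.0700e-01
 6.1200e-01 0.0000e+00 3.9000e-02]
```

play_rows(commands=[[[1,0,-0.001,0,0.01],[1,0,-0.002,0,0.02],[1,0,-0.0025,0,0.025],[1,0,-0.0025,0,0.025],[1,0,-0.0025,0,0.025]]])

```text
clock: 8.13
tcp_pos: [0.5302, 0.1611, 0.1194]
orientation: [0.745, 3.052, -0.0]
contact_force: [0.3, -3.7, -0.5]
grip_width: 0.0079
gripper_force: 78.9
```

```bash
python3 s.py 5
```

```text
t 8.33 w 7.85 gf 78.9
     x y z(mm) yaw | F world | M mNm | F tool | j7 tau7
mean [ 5.30146e+02  1.61127e+02  1.19407e+02  2.66300e+00  5.36000e-01
 -3.12000e+00 -6.49000e-01 -7.83649e+02 -1.18380e+02  3.13600e+01
 -1.91300e+00 -2.52300e+00  6.49000e-01  2.54000e-01 -3.70000e-02]
std  [1.4000e-02 1.1000e-02 7.0000e-03 0.0000e+00 3.4900e-01 6.1100e-01
 2.8000e-01 2.8697e+01 3.1381e+01 3.6384e+01 4.2300e-01 5.6200e-01
 2.8000e-01 0.0000e+00 1.1000e-02]
```

play_rows(commands=[[[1,0,-0.002,0,0.01],[1,0,-0.003,0,0.02],[1,0,-0.004,0,0.03],[1,0,-0.004,0,0.04],[1,0,-0.004,0,0.04],[1,0,-0.004,0,0.04]]])

```text
clock: 8.83
tcp_pos: [0.5297, 0.1605, 0.1195]
orientation: [-0.84, -3.027, 0.0]
contact_force: [0.5, -3.4, -1.5]
grip_width: 0.0081
gripper_force: 78.8
```

```bash
python3 s.py 5
```

```text
t 9.03 w 7.88 gf 78.8
     x y z(mm) yaw | F world | M mNm | F tool | j7 tau7
mean [ 5.29706e+02  1.60545e+02  1.19459e+02  2.60000e+00  4.93000e-01
 -3.15800e+00 -1.26700e+00 -6.92526e+02 -1.30054e+02  3.96250e+01
 -2.05000e+00 -2.45200e+00  1.26700e+00  2.01000e-01 -4.30000e-02]
std  [1.6000e-02 1.4000e-02 1.1000e-02 0.0000e+00 2.8200e-01 6.0500e-01
 2.2300e-01 1.3599e+01 5.6149e+01 4.5106e+01 3.9400e-01 5.3900e-01
 2.2300e-01 0.0000e+00 2.0000e-02]
```

play_rows(commands=[[[1,0,-0.001,0,0.01],[1,0,-0.002,0,0.02],[1,0,-0.002,0,0.03],[1,0,-0.002,0,0.03],[1,0,-0.002,0,0.03]]])

```text
clock: 9.45
tcp_pos: [0.5295, 0.1602, 0.1195]
orientation: [-0.911, -3.006, 0.0]
contact_force: [-1.1, -2.7, 0.3]
grip_width: 0.0079
gripper_force: 78.8
```

```bash
python3 s.py 4
```

```text
t 9.6 w 7.87 gf 78.8
     x y z(mm) yaw | F world | M mNm | F tool | j7 tau7
mean [ 5.29475e+02  1.60141e+02  1.19471e+02  2.55300e+00 -2.57000e-01
 -3.05300e+00 -3.79000e-01 -8.00409e+02  2.22970e+01  1.52630e+01
 -1.48100e+00 -2.68200e+00  3.80000e-01  1.60000e-01 -5.40000e-02]
std  [1.5000e-02 1.1000e-02 1.1000e-02 0.0000e+00 6.9400e-01 3.1600e-01
 4.9600e-01 2.7655e+01 1.0804e+01 8.1830e+00 7.4600e-01 1.5500e-01
 4.9600e-01 0.0000e+00 2.0000e-02]
```

play_rows(commands=[[[1,0,-0.001,0,0.01],[1,0,-0.002,0,0.02],[1,0,-0.002,0,0.03],[1,0,-0.002,0,0.03],[1,0,-0.002,0,0.03]]])

```text
clock: 10.02
tcp_pos: [0.5293, 0.1599, 0.1195]
orientation: [-0.982, -2.984, 0.0]
contact_force: [-0.2, -3.9, -1.5]
grip_width: 0.0077
gripper_force: 78.8
```

```bash
python3 s.py 4
```

```text
t 10.17 w 7.83 gf 78.8
     x y z(mm) yaw | F world | M mNm | F tool | j7 tau7
mean [ 5.29295e+02  1.59871e+02  1.19501e+02  2.50600e+00 -3.94000e-01
 -3.32900e+00 -9.30000e-01 -8.16608e+02  9.95110e+01  3.90000e+01
 -1.65900e+00 -2.91300e+00  9.31000e-01  1.20000e-01 -5.50000e-02]
std  [1.7000e-02 1.5000e-02 1.1000e-02 0.0000e+00 1.9200e-01 4.6700e-01
 7.0800e-01 3.9395e+01 1.4858e+01 2.3836e+01 4.2800e-01 2.6900e-01
 7.0800e-01 0.0000e+00 2.1000e-02]
```

play_rows(commands=[[[1,0,-0.0015,0.001,0.01],[1,0,-0.002,0.002,0.02],[1,0,-0.003,0.003,0.03],[1,0,-0.003,0.004,0.03],[1,0,-0.003,0.005,0.03],[1,0,-0.003,0.005,0.03]]])

```text
clock: 10.67
tcp_pos: [0.5292, 0.1597, 0.1187]
orientation: [1.051, 2.96, 0.001]
contact_force: [-0.3, -3.0, 2.7]
grip_width: 0.0078
gripper_force: 79.1
```

```bash
python3 s.py 4
```

```text
t 10.82 w 7.98 gf 79.1
     x y z(mm) yaw | F world | M mNm | F tool | j7 tau7
mean [ 5.29158e+02  1.59716e+02  1.18706e+02  2.45900e+00 -7.68000e-01
 -2.70500e+00  3.03000e+00 -5.75291e+02  1.94545e+02  4.00050e+01
 -1.11000e+00 -2.58100e+00 -3.03200e+00  7.80000e-02 -4.90000e-02]
std  [1.4000e-02 1.6000e-02 2.4000e-02 0.0000e+00 4.9100e-01 5.3200e-01
 3.8800e-01 2.3087e+01 2.3224e+01 1.5740e+01 5.6700e-01 4.5100e-01
 3.8800e-01 0.0000e+00 5.0000e-03]
```

play_rows(commands=[[[1,0,-0.001,0.001,0.01],[1,0,-0.002,0.002,0.02],[1,0,-0.003,0.003,0.03],[1,0,-0.003,0.004,0.04],[1,0,-0.003,0.005,0.04],[1,0,-0.003,0.005,0.04]]])

```text
clock: 11.32
tcp_pos: [0.529, 0.1594, 0.1178]
orientation: [1.145, 2.925, 0.001]
contact_force: [-0.0, -0.8, 4.4]
grip_width: 0.0082
gripper_force: 79.7
```

```bash
python3 s.py 4
```

```text
t 11.47 w 7.83 gf 79.7
     x y z(mm) yaw | F world | M mNm | F tool | j7 tau7
mean [ 5.28997e+02  1.59370e+02  1.17807e+02  2.39600e+00 -2.05000e-01
 -1.15500e+00  5.18600e+00 -2.76275e+02 -3.58040e+01  8.19180e+01
 -6.34000e-01 -9.82000e-01 -5.18700e+00  2.30000e-02 -6.80000e-02]
std  [1.1000e-02 1.6000e-02 1.4000e-02 0.0000e+00 3.6900e-01 4.7900e-01
 5.7100e-01 5.7466e+01 4.2596e+01 5.9984e+01 5.3300e-01 2.8600e-01
 5.7100e-01 0.0000e+00 1.4000e-02]
```

play_rows(commands=[[[1,0,0,0.001,0.005],[1,0,0,0.002,0.01],[1,0,0,0.003,0.015],[1,0,0,0.003,0.015],[1,0,0,0.003,0.015]]])

```text
clock: 11.88
tcp_pos: [0.529, 0.1593, 0.1173]
orientation: [1.179, 2.911, 0.001]
contact_force: [0.4, -2.0, 5.6]
grip_width: 0.0076
gripper_force: 79.8
```

```bash
python3 s.py 4
```

```text
t 12.03 w 8.1 gf 79.8
     x y z(mm) yaw | F world | M mNm | F tool | j7 tau7
mean [ 5.28993e+02  1.59323e+02  1.17280e+02  2.37200e+00 -3.10000e-02
 -1.20800e+00  5.89500e+00 -3.17878e+02  4.48810e+01  2.37760e+01
 -8.20000e-01 -8.83000e-01 -5.89600e+00  2.00000e-03 -6.70000e-02]
std  [1.0000e-02 7.0000e-03 1.0000e-02 0.0000e+00 3.3700e-01 7.6200e-01
 6.5000e-01 2.5354e+01 1.5179e+01 2.4337e+01 7.5600e-01 3.5000e-01
 6.5000e-01 0.0000e+00 6.0000e-03]
```

play_rows(commands=[[[1,0,0,0.001,0.005],[1,0,0,0.002,0.01],[1,0,0,0.003,0.02],[1,0,0,0.003,0.02],[1,0,0,0.003,0.02]]])

```text
clock: 12.45
tcp_pos: [0.5289, 0.1593, 0.1168]
orientation: [1.224, 2.892, 0.001]
contact_force: [0.4, -1.8, 7.5]
grip_width: 0.0077
gripper_force: 80.0
```

```bash
python3 s.py 4
```

```text
t 12.6 w 7.67 gf 80.0
     x y z(mm) yaw | F world | M mNm | F tool | j7 tau7
mean [ 5.28939e+02  1.59260e+02  1.16784e+02  2.34100e+00 -4.39000e-01
 -1.73700e+00  7.24400e+00 -4.13524e+02  1.69035e+02  1.19002e+02
 -9.45000e-01 -1.51900e+00 -7.24500e+00 -2.60000e-02 -8.90000e-02]
std  [1.0000e-02 1.6000e-02 8.0000e-03 0.0000e+00 5.5800e-01 5.0500e-01
 2.2300e-01 2.4694e+01 2.7077e+01 8.6440e+00 4.5400e-01 6.0000e-01
 2.2300e-01 0.0000e+00 1.1000e-02]
```

play_rows(commands=[[[1,0,0,0.001,0],[1,0,0,0.002,0],[1,0,0,0.0025,0],[1,0,0,0.0025,0]]])

```text
clock: 12.93
tcp_pos: [0.5289, 0.1593, 0.1164]
orientation: [1.224, 2.893, 0.001]
contact_force: [0.3, -2.0, 8.5]
grip_width: 0.0079
gripper_force: 80.1
```

```bash
python3 s.py 4
```

```text
t 13.08 w 7.68 gf 80.1
     x y z(mm) yaw | F world | M mNm | F tool | j7 tau7
mean [ 5.28934e+02  1.59285e+02  1.16366e+02  2.34100e+00 -3.40000e-01
 -1.65800e+00  8.35100e+00 -4.21328e+02  2.18497e+02  1.07958e+02
 -9.57000e-01 -1.39200e+00 -8.35100e+00 -2.70000e-02 -8.00000e-02]
std  [1.7000e-02 1.1000e-02 1.0000e-02 0.0000e+00 4.5900e-01 4.5100e-01
 2.9300e-01 1.5593e+01 1.2000e+01 3.0483e+01 5.9900e-01 2.3500e-01
 2.9300e-01 0.0000e+00 0.0000e+00]
```

play_rows(commands=[[[1,0,0,0.001,0],[1,0,0,0.002,0],[1,0,0,0.0025,0],[1,0,0,0.0025,0]]])

```text
clock: 13.42
tcp_pos: [0.5289, 0.1593, 0.1159]
orientation: [1.224, 2.892, 0.001]
contact_force: [-1.5, -1.8, 8.8]
grip_width: 0.0081
gripper_force: 80.1
```

```bash
python3 s.py 4
```

```text
t 13.57 w 8.03 gf 80.1
     x y z(mm) yaw | F world | M mNm | F tool | j7 tau7
mean [ 5.28937e+02  1.59294e+02  1.15923e+02  2.34100e+00 -1.20200e+00
 -2.13300e+00  8.65900e+00 -4.56905e+02  2.65461e+02  6.87040e+01
 -6.99000e-01 -2.34100e+00 -8.66100e+00 -2.70000e-02 -6.60000e-02]
std  [6.0000e-03 1.4000e-02 5.0000e-03 0.0000e+00 7.1400e-01 3.2600e-01
 9.0000e-02 1.5862e+01 3.4177e+01 4.0377e+01 5.0100e-01 6.0400e-01
 9.0000e-02 0.0000e+00 0.0000e+00]
```

play_rows(commands=[[[1,0,0,0,0.01],[1,0,0,0,0.02],[1,0,0,0,0.03],[1,0,0,0,0.03]]])

```text
clock: 13.9
tcp_pos: [0.5289, 0.1592, 0.1159]
orientation: [1.293, 2.862, 0.0]
contact_force: [-0.4, -1.7, 8.7]
grip_width: 0.0081
gripper_force: 80.2
```

```bash
python3 s.py 5
```

```text
t 14.1 w 7.93 gf 80.2
     x y z(mm) yaw | F world | M mNm | F tool | j7 tau7
mean [ 5.28883e+02  1.59184e+02  1.15898e+02  2.29300e+00 -1.19400e+00
 -1.80400e+00  8.52400e+00 -5.20799e+02  2.90627e+02  8.09460e+01
 -5.68000e-01 -2.08400e+00 -8.52500e+00 -6.80000e-02 -1.48000e-01]
std  [1.1000e-02 1.2000e-02 1.6000e-02 0.0000e+00 6.1300e-01 5.2700e-01
 4.8200e-01 1.8985e+01 4.2944e+01 1.1639e+01 3.6500e-01 7.2100e-01
 4.8200e-01 0.0000e+00 6.8000e-02]
```

```bash
python3 s.py 6
```

```text
t 14.35 w 7.99 gf 80.2
     x y z(mm) yaw | F world | M mNm | F tool | j7 tau7
mean [ 5.28880e+02  1.59177e+02  1.15896e+02  2.29400e+00 -1.12400e+00
 -1.66700e+00  8.79800e+00 -4.93274e+02  3.01969e+02  9.12450e+01
 -5.11000e-01 -1.94100e+00 -8.79900e+00 -6.80000e-02 -9.50000e-02]
std  [7.0000e-03 7.0000e-03 1.2000e-02 0.0000e+00 1.9300e-01 4.5000e-01
 5.8900e-01 2.9304e+01 1.7324e+01 2.7547e+01 2.6500e-01 4.1200e-01
 5.8900e-01 0.0000e+00 0.0000e+00]
```

play_rows(commands=[[[1,0,0,0.001,0],[1,0,0,0.002,0],[1,0,0,0.0025,0],[1,0,0,0.0025,0]]])

```text
clock: 14.68
tcp_pos: [0.5289, 0.1592, 0.1155]
orientation: [1.292, 2.863, 0.0]
contact_force: [-2.4, -1.8, 9.8]
grip_width: 0.0077
gripper_force: 80.4
```

```bash
python3 s.py 5
```

```text
t 14.88 w 8.12 gf 80.4
     x y z(mm) yaw | F world | M mNm | F tool | j7 tau7
mean [ 5.28872e+02  1.59195e+02  1.15501e+02  2.29400e+00 -1.79000e+00
 -2.50500e+00  9.77300e+00 -5.62237e+02  3.60069e+02  9.66920e+01
 -7.00000e-01 -2.99400e+00 -9.77400e+00 -6.90000e-02 -9.30000e-02]
std  [1.6000e-02 1.4000e-02 1.8000e-02 0.0000e+00 4.6600e-01 3.9400e-01
 3.8100e-01 1.6592e+01 9.3030e+00 2.8347e+01 5.4200e-01 2.8000e-01
 3.8100e-01 0.0000e+00 0.0000e+00]
```

play_rows(commands=[[[1,0,0,0.001,0],[1,0,0,0.002,0],[1,0,0,0.0025,0],[1,0,0,0.0025,0]]])

```text
clock: 15.22
tcp_pos: [0.5288, 0.1593, 0.1148]
orientation: [1.292, 2.863, 0.001]
contact_force: [-0.9, -2.0, 8.8]
grip_width: 0.008
gripper_force: 80.1
```

```bash
python3 s.py 5
```

```text
t 15.42 w 7.91 gf 80.1
     x y z(mm) yaw | F world | M mNm | F tool | j7 tau7
mean [ 5.28779e+02  1.59295e+02  1.14844e+02  2.29400e+00 -1.12100e+00
 -1.86100e+00  8.56400e+00 -4.34608e+02  3.34531e+02 -6.36000e-01
 -6.56000e-01 -2.06700e+00 -8.56500e+00 -7.00000e-02 -2.10000e-02]
std  [1.4000e-02 2.0000e-02 9.0000e-03 0.0000e+00 1.3300e-01 2.5400e-01
 2.2600e-01 4.1680e+01 2.6470e+01 2.8394e+01 2.0500e-01 2.0000e-01
 2.2600e-01 0.0000e+00 0.0000e+00]
```

Torque fell from about 0.095 to 0.02 N·m at z = 114.8 mm, so the bolt has found its keep. I'll turn on in steps.

play_rows(commands=[[[1,0,-0.001,0.0005,0.025],[1,0,-0.0015,0.001,0.05],[1,0,-0.002,0.001,0.075],[1,0,-0.003,0.001,0.1],[1,0,-0.003,0.001,0.1]]])

```text
clock: 15.83
tcp_pos: [0.5285, 0.1592, 0.1147]
orientation: [1.515, 2.751, 0.002]
contact_force: [-0.1, -1.3, 7.5]
grip_width: 0.0079
gripper_force: 80.0
```

```bash
python3 s.py 5
```

```text
t 16.03 w 8.25 gf 80.1
     x y z(mm) yaw | F world | M mNm | F tool | j7 tau7
mean [ 5.28518e+02  1.59179e+02  1.14729e+02  2.13600e+00 -4.36000e-01
 -7.84000e-01  8.10100e+00 -2.85546e+02  2.59989e+02  5.36240e+01
 -4.29000e-01 -7.77000e-01 -8.10200e+00 -2.06000e-01 -1.51000e-01]
std  [1.6000e-02 1.7000e-02 1.5000e-02 1.0000e-03 2.7800e-01 4.7300e-01
 3.2100e-01 2.4415e+01 2.7808e+01 1.2424e+01 4.2900e-01 3.4300e-01
 3.2100e-01 1.0000e-03 1.6900e-01]
```

play_rows(commands=[[[1,0,-0.001,0,0.025],[1,0,-0.0015,0,0.05],[1,0,-0.0015,0,0.075],[1,0,-0.002,0,0.1],[1,0,-0.002,0,0.1]]])

```text
clock: 16.45
tcp_pos: [0.5282, 0.1591, 0.1147]
orientation: [1.727, 2.624, 0.002]
contact_force: [-1.1, 0.2, 7.1]
grip_width: 0.0076
gripper_force: 80.1
```

```bash
python3 s.py 5
```

```text
t 16.65 w 7.98 gf 80.1
     x y z(mm) yaw | F world | M mNm | F tool | j7 tau7
mean [ 5.28224e+02  1.59150e+02  1.14743e+02  1.97900e+00 -5.95000e-01
 -4.08000e-01  7.51800e+00 -1.73354e+02  1.87889e+02  2.25600e+01
 -1.35000e-01 -6.97000e-01 -7.51900e+00 -3.43000e-01 -1.52000e-01]
std  [8.0000e-03 2.3000e-02 9.0000e-03 1.0000e-03 4.4000e-01 5.2500e-01
 5.1600e-01 3.3278e+01 2.0115e+01 2.6807e+01 5.6500e-01 3.8700e-01
 5.1600e-01 1.0000e-03 1.6900e-01]
```

play_rows(commands=[[[1,0,-0.001,0,0.025],[1,0,-0.0015,0,0.05],[1,0,-0.0015,0,0.075],[1,0,-0.002,0,0.1],[1,0,-0.002,0,0.1]]])

```text
clock: 17.07
tcp_pos: [0.5279, 0.1592, 0.1148]
orientation: [1.927, 2.481, 0.003]
contact_force: [-0.6, -0.4, 6.8]
grip_width: 0.0079
gripper_force: 80.0
```

```bash
python3 s.py 5
```

```text
t 17.27 w 7.91 gf 80.0
     x y z(mm) yaw | F world | M mNm | F tool | j7 tau7
mean [ 5.27926e+02  1.59147e+02  1.14756e+02  1.82200e+00 -4.46000e-01
 -4.03000e-01  7.06400e+00 -9.63090e+01  1.42228e+02  1.21550e+01
 -2.74000e-01 -5.21000e-01 -7.06500e+00 -4.80000e-01 -1.54000e-01]
std  [1.0000e-02 1.0000e-02 1.1000e-02 1.0000e-03 9.1600e-01 3.9700e-01
 3.1500e-01 3.9958e+01 1.6988e+01 3.6755e+01 2.9800e-01 9.5200e-01
 3.1700e-01 1.0000e-03 1.7000e-01]
```

play_rows(commands=[[[1,0,-0.001,0,0.025],[1,0,-0.0015,0,0.05],[1,0,-0.0015,0,0.075],[1,0,-0.002,0,0.1],[1,0,-0.002,0,0.1]]])

```text
clock: 17.68
tcp_pos: [0.5276, 0.1592, 0.1148]
orientation: [2.116, 2.322, 0.004]
contact_force: [0.5, -0.1, 7.0]
grip_width: 0.0079
gripper_force: 80.0
```

```bash
python3 s.py 6
```

```text
t 17.93 w 7.83 gf 80.0
     x y z(mm) yaw | F world | M mNm | F tool | j7 tau7
mean [ 5.27629e+02  1.59210e+02  1.14776e+02  1.66500e+00  1.50000e-02
 -2.40000e-02  7.16800e+00 -1.24390e+01  8.68350e+01  2.65590e+01
 -1.60000e-02  2.50000e-02 -7.16800e+00 -6.17000e-01 -1.31000e-01]
std  [2.2000e-02 2.0000e-02 2.1000e-02 1.0000e-03 3.9700e-01 3.6600e-01
 3.4200e-01 4.7321e+01 2.6284e+01 2.5318e+01 3.5600e-01 4.0700e-01
 3.4100e-01 1.0000e-03 1.6300e-01]
```

play_rows(commands=[[[1,0,0,0,0.01],[1,0,-0.001,0,0.02],[1,0,-0.001,0,0.03],[1,0,-0.001,0,0.03]]])

```text
clock: 18.27
tcp_pos: [0.5276, 0.1592, 0.1148]
orientation: [2.169, 2.273, 0.004]
contact_force: [-0.7, -0.0, 7.1]
grip_width: 0.0079
gripper_force: 79.9
```

```bash
python3 s.py 6
```

```text
t 18.52 w 7.86 gf 79.9
     x y z(mm) yaw | F world | M mNm | F tool | j7 tau7
mean [ 5.27540e+02  1.59212e+02  1.14781e+02  1.61800e+00 -1.73000e-01
  4.87000e-01  6.35400e+00  2.88580e+01  2.20160e+01  3.39760e+01
  5.04000e-01 -1.38000e-01 -6.35300e+00 -6.58000e-01 -7.50000e-02]
std  [2.0000e-02 1.0000e-02 1.9000e-02 0.0000e+00 3.6500e-01 6.3600e-01
 3.7100e-01 2.0013e+01 2.9042e+01 2.3648e+01 6.3600e-01 3.6400e-01
 3.7200e-01 0.0000e+00 6.5000e-02]
```

play_rows(commands=[[[1,0,0,0,0.01],[1,0,0,0,0.02],[1,0,0,0,0.03],[1,0,0,0,0.03]]])

```text
clock: 18.85
tcp_pos: [0.5275, 0.1592, 0.1148]
orientation: [2.222, 2.221, 0.004]
contact_force: [0.1, 0.0, 7.0]
grip_width: 0.0076
gripper_force: 80.0
```

```bash
python3 s.py 6
```

```text
t 19.1 w 7.84 gf 80.0
     x y z(mm) yaw | F world | M mNm | F tool | j7 tau7
mean [ 5.27462e+02  1.59244e+02  1.14781e+02  1.57100e+00 -3.61000e-01
  8.60000e-02  7.08900e+00  3.81460e+01  6.77340e+01  1.07270e+01
  9.80000e-02 -3.50000e-01 -7.09000e+00 -6.99000e-01 -7.50000e-02]
std  [9.0000e-03 1.5000e-02 1.4000e-02 0.0000e+00 5.0000e-01 2.2700e-01
 4.5400e-01 1.5365e+01 2.4421e+01 2.8929e+01 2.2700e-01 5.0000e-01
 4.5500e-01 0.0000e+00 6.5000e-02]
```

play_rows(commands=[[[1,0,0,0,0.01],[1,0,0,0,0.02],[1,0,0,0,0.03],[1,0,0,0,0.03]]])

```text
clock: 19.43
tcp_pos: [0.5274, 0.1593, 0.1148]
orientation: [-2.273, -2.168, -0.003]
contact_force: [-0.8, 0.6, 7.0]
grip_width: 0.0076
gripper_force: 80.0
```

```bash
python3 s.py 6
```

```text
t 19.68 w 7.42 gf 80.0
     x y z(mm) yaw | F world | M mNm | F tool | j7 tau7
mean [ 5.27387e+02  1.59281e+02  1.14782e+02  1.52400e+00 -5.13000e-01
  2.70000e-01  6.72200e+00  6.85530e+01  1.54018e+02  4.70560e+01
  2.57000e-01 -5.15000e-01 -6.72200e+00 -7.40000e-01 -7.30000e-02]
std  [1.5000e-02 1.1000e-02 8.0000e-03 0.0000e+00 3.6900e-01 4.9600e-01
 6.4900e-01 2.2129e+01 2.5720e+01 2.6425e+01 4.9800e-01 3.6700e-01
 6.4900e-01 0.0000e+00 6.5000e-02]
```

```bash
sed -i 's/print("std ",L.std(0).round(3))/print("tau7",L[:,-1].round(3),"Mz",L[:,9].round(0))/' s.py; sed -i 's/print("mean",L.mean(0).round(3))/print(L.mean(0).round(2))/' s.py; sed -i '1i import numpy; numpy.set_printoptions(suppress=True,linewidth=200)' s.py
```

play_rows(commands=[[[1,0,0,0,0.01],[1,0,0,0,0.02],[1,0,0,0,0.03],[1,0,0,0,0.03]]])

```text
clock: 20.02
tcp_pos: [0.5273, 0.1593, 0.1148]
orientation: [-2.324, -2.114, -0.003]
contact_force: [-0.7, -0.2, 7.5]
grip_width: 0.0079
gripper_force: 80.0
```

```bash
python3 s.py 6
```

```text
t 20.27 w 8.0 gf 80.0
     x y z(mm) yaw | F world | M mNm | F tool | j7 tau7
[527.33 159.31 114.78   1.48  -0.43   0.32   7.44  59.25 186.89  45.64   0.29  -0.45  -7.44  -0.78  -0.07]
tau7 [-0.209 -0.099 -0.045 -0.031 -0.029 -0.029] Mz [57. 39. 43. 79. 10. 46.]
```

play_rows(commands=[[[1,0,0,0,0.01],[1,0,0,0,0.02],[1,0,0,0,0.03],[1,0,0,0,0.03]]])

```text
clock: 20.6
tcp_pos: [0.5272, 0.1594, 0.1148]
orientation: [-2.372, -2.059, -0.003]
contact_force: [-0.8, 0.4, 7.4]
grip_width: 0.0078
gripper_force: 80.0
```

```bash
python3 s.py 6
```

```text
t 20.85 w 8.31 gf 80.0
     x y z(mm) yaw | F world | M mNm | F tool | j7 tau7
[527.26 159.37 114.78   1.43  -0.67   0.6    7.52  90.9  264.74  41.69   0.51  -0.74  -7.52  -0.82  -0.07]
tau7 [-0.208 -0.098 -0.044 -0.03  -0.028 -0.028] Mz [26. 37. 21. 64. 57. 46.]
```

play_rows(commands=[[[1,0,0,0,0.01],[1,0,0,0,0.02],[1,0,0,0,0.025],[1,0,0,0,0.025]]])

```text
clock: 21.18
tcp_pos: [0.5272, 0.1594, 0.1148]
orientation: [-2.412, -2.012, -0.003]
contact_force: [-2.0, 0.4, 7.4]
grip_width: 0.0081
gripper_force: 80.0
```

```bash
python3 s.py 6
```

```text
t 21.43 w 7.93 gf 80.0
     x y z(mm) yaw | F world | M mNm | F tool | j7 tau7
[527.21 159.39 114.78   1.39  -1.29   0.48   7.45 108.02 287.39  29.42   0.26  -1.34  -7.45  -0.86  -0.06]
tau7 [-0.135 -0.068 -0.039 -0.032 -0.031 -0.031] Mz [ 63.   1.  47. -43.  56.  52.]
```

play_rows(commands=[[[1,0,0,0,0.01],[1,0,0,0,0.02],[1,0,0,0,0.03],[1,0,0,0,0.03]]])

```text
clock: 21.77
tcp_pos: [0.5271, 0.1595, 0.1148]
orientation: [-2.459, -1.954, -0.003]
contact_force: [-0.9, 1.0, 8.4]
grip_width: 0.0081
gripper_force: 80.1
```

```bash
python3 s.py 6
```

```text
t 22.02 w 8.15 gf 80.1
     x y z(mm) yaw | F world | M mNm | F tool | j7 tau7
[527.1  159.44 114.77   1.34  -1.15   0.45   7.66 124.12 327.58  66.63   0.19  -1.22  -7.66  -0.9   -0.12]
tau7 [-0.252 -0.141 -0.087 -0.073 -0.07  -0.07 ] Mz [ 29.  50. 115. 119.  43.  44.]
```

play_rows(commands=[[[1,0,0,0,0.01],[1,0,0,0,0.02],[1,0,0,0,0.025],[1,0,0,0,0.025]]])

```text
clock: 22.35
tcp_pos: [0.5269, 0.1594, 0.1148]
orientation: [-2.496, -1.906, -0.002]
contact_force: [-1.7, 1.4, 8.0]
grip_width: 0.0077
gripper_force: 80.2
```

```bash
python3 s.py 6 ; python3 -c "
from h import *
f=viewer.grab_frame('top');cv2.imwrite('pics/g_top.png',f['pixels'][:,:,::-1])
f=viewer.grab_frame('scene');cv2.imwrite('pics/g_sc.png',f['pixels'][:,:,::-1])
a=cv2.imread('pics/g_top.png')[150:290,140:340];b=cv2.imread('pics/g_sc.png')[120:260,140:340]
cv2.imwrite('pics/g1.png',cv2.resize(np.hstack([a,b]),None,fx=2,fy=2))"
```

```text
t 22.6 w 7.7 gf 80.2
     x y z(mm) yaw | F world | M mNm | F tool | j7 tau7
[526.94 159.42 114.76   1.3   -1.71   0.66   8.43  88.53 463.24 113.35   0.2   -1.82  -8.43  -0.93  -0.14]
tau7 [-0.216 -0.15  -0.121 -0.114 -0.113 -0.113] Mz [106.  82. 145. 149. 130.  68.]
```

View pics/g1.png

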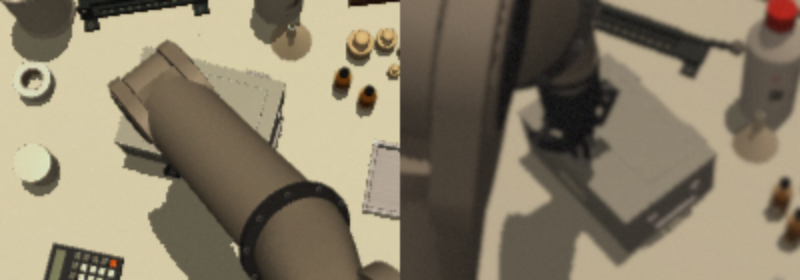

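The stop is felt at about 1.52 rad of turn (torque 0.113 N·m), so the bolt is fully thrown. Pictures: the gripper is over the lid front and the bystanders are unmoved. Next I turn back along the same path, easing the downward press.

play_rows(commands=[[[1,0,0.001,0,-0.05],[1,0,0.002,0,-0.1],[1,0,0.003,0,-0.16],[1,0,0.004,0,-0.22],[1,0,0.005,0,-0.28],[1,0,0.006,-0.001,-0.34],[1,0,0.007,-0.001,-0.4],[1,0.001,0.007,-0.001,-0.46],[1,0.001,0.008,-0.002,-0.52],[1,0.002,0.009,-0.002,-0.58],[1,0.002,0.009,-0.002,-0.637],[1,0.002,0.009,-0.002,-0.637]]])

```text
clock: 23.7
tcp_pos: [0.5294, 0.1593, 0.1149]
orientation: [1.272, 2.872, 0.005]
contact_force: [2.0, 1.7, 4.3]
grip_width: 0.0079
gripper_force: 79.5
```

```bash
python3 s.py 5
```

```text
t 23.9 w 7.57 gf 79.4
     x y z(mm) yaw | F world | M mNm | F tool | j7 tau7
[ 529.33  159.18  114.88    2.3     1.66    2.66    4.03  584.75 -378.95    4.63    0.87    3.02   -4.02   -0.06    0.38]
tau7 [1.104 0.56  0.178 0.043 0.004] Mz [  2.  36. -13.  26. -28.]
```

play_rows(commands=[[[1,0,0.001,0,-0.05],[1,0,0.002,0,-0.1],[1,0,0.004,-0.001,-0.15],[1,0,0.005,-0.002,-0.19],[1,0,0.005,-0.002,-0.19],[1,0,0.005,-0.002,-0.19]]])

```text
clock: 24.4
tcp_pos: [0.5296, 0.1592, 0.115]
orientation: [0.839, 3.027, 0.002]
contact_force: [1.9, 3.0, 2.2]
grip_width: 0.0079
gripper_force: 79.3
```

```bash
python3 s.py 5
```

```text
t 24.6 w 7.89 gf 79.0
     x y z(mm) yaw | F world | M mNm | F tool | j7 tau7
[ 529.61  159.13  114.95    2.6     2.16    3.71    1.26  873.71 -593.8   -13.74    0.06    4.29   -1.25    0.2     0.06]
tau7 [0.207 0.06  0.014 0.003 0.004] Mz [-44. -62.  24.  -6.  19.]
```

play_rows(commands=[[[1,0,0.003,-0.002,0],[1,0,0.004,-0.004,0],[1,0,0.004,-0.004,0],[1,0,0.004,-0.004,0]]])

```text
clock: 24.93
tcp_pos: [0.5295, 0.1591, 0.1153]
orientation: [-0.836, -3.028, 0.001]
contact_force: [2.5, 3.0, -2.7]
grip_width: 0.008
gripper_force: 78.6
```

```bash
python3 s.py 5
```

```text
t 25.13 w 8.05 gf 78.6
     x y z(mm) yaw | F world | M mNm | F tool | j7 tau7
[ 529.51  159.11  115.39    2.6     1.82    2.81   -2.75  765.76 -469.47  -28.78   -0.12    3.34    2.75    0.2     0.02]
tau7 [0.018 0.019 0.019 0.019 0.019] Mz [-60. -19.   5. -56. -15.]
```

play_rows(commands=[[[1,0,0.002,-0.001,-0.01],[1,0,0.002,-0.002,-0.02],[1,0,0.002,-0.002,-0.03],[1,0,0.002,-0.002,-0.03]]])

```text
clock: 25.47
tcp_pos: [0.5298, 0.1592, 0.116]
orientation: [-0.762, -3.047, 0.001]
contact_force: [0.2, 1.0, -0.6]
grip_width: 0.0079
gripper_force: 78.7
```

```bash
python3 s.py 4
```

```text
t 25.62 w 7.91 gf 78.8
     x y z(mm) yaw | F world | M mNm | F tool | j7 tau7
[529.8  159.23 115.99   2.65   0.26   1.19  -0.34 279.13 -54.44  -9.64   0.34   1.17   0.34   0.24   0.1 ]
tau7 [0.204 0.116 0.048 0.02 ] Mz [-39.  -9.  11.  -2.]
```

play_rows(commands=[[[1,0,0.001,0,-0.01],[1,0,0.002,0,-0.02],[1,0,0.002,0,-0.03],[1,0,0.002,0,-0.03]]])

```text
clock: 25.95
tcp_pos: [0.5302, 0.1597, 0.116]
orientation: [-0.69, -3.065, 0.001]
contact_force: [-0.7, 0.1, -1.2]
grip_width: 0.0079
gripper_force: 78.8
```

```bash
python3 s.py 4
```

```text
t 26.1 w 8.05 gf 78.8
     x y z(mm) yaw | F world | M mNm | F tool | j7 tau7
[530.23 159.77 116.03   2.7   -0.32   0.3   -0.59   3.49  17.19 -55.4    0.42   0.14   0.59   0.28   0.09]
tau7 [0.19  0.103 0.038 0.012] Mz [-22. -59. -96. -44.]
```

play_rows(commands=[[[1,0,0,-0.003,0],[1,0,0,-0.006,0],[1,0,0,-0.009,0],[1,0,0,-0.01,0],[1,0,0,-0.01,0]]])

```text
clock: 26.52
tcp_pos: [0.5303, 0.1599, 0.1182]
orientation: [0.692, 3.064, -0.0]
contact_force: [0.3, -0.6, -0.7]
grip_width: 0.0081
gripper_force: 78.8
```

```bash
python3 s.py 4
```

```text
t 26.67 w 7.67 gf 78.8
     x y z(mm) yaw | F world | M mNm | F tool | j7 tau7
[530.26 159.92 118.12   2.7    0.05  -0.61  -0.49 -65.33   6.62   5.22  -0.31  -0.53   0.49   0.29  -0.  ]
tau7 [ 0.001 -0.001 -0.003 -0.004] Mz [-37.  -8.   3.  63.]
```

play_rows(commands=[[[1,0,0,-0.005,0],[1,0,0,-0.01,0],[1,0,0,-0.015,0],[1,0,0,-0.02,0],[1,0,0,-0.02,0]]])

```text
clock: 27.08
tcp_pos: [0.5303, 0.1599, 0.1223]
orientation: [0.692, 3.064, -0.0]
contact_force: [0.1, -1.3, 0.3]
grip_width: 0.0079
gripper_force: 78.8
```

```bash
python3 s.py 2
```

```text
t 27.13 w 8.04 gf 78.8
     x y z(mm) yaw | F world | M mNm | F tool | j7 tau7
[ 530.29  159.94  122.25    2.7    -0.07   -0.9     0.01 -126.42  123.23    0.05   -0.32   -0.84   -0.01    0.29    0.  ]
tau7 [ 0.006 -0.   ] Mz [-5.  5.]
```

play_rows(commands=[[[1,0,0,-0.01,0],[1,0,0,-0.02,0],[1,0,0,-0.03,0],[1,0,0,-0.04,0],[1,0,0,-0.05,0],[1,0,0,-0.06,0],[1,0,0,-0.07,0],[1,0,0,-0.08,0],[1,0,0,-0.08,0]]])

```text
clock: 27.88
tcp_pos: [0.5305, 0.1601, 0.1386]
orientation: [0.692, 3.064, 0.0]
contact_force: [0.2, 0.5, 0.1]
grip_width: 0.0082
gripper_force: 78.7
```

```bash
python3 s.py 3
```

```text
t 27.98 w 7.87 gf 78.7
     x y z(mm) yaw | F world | M mNm | F tool | j7 tau7
[530.4  160.06 138.36   2.7    0.41   0.37  -0.29  -3.14 -14.64   2.19  -0.21   0.51   0.29   0.31   0.02]
tau7 [0.031 0.017 0.006] Mz [ -8. -26.  40.]
```

play_rows(commands=[[[1,0,0,-0.12,0],[1,0,0,-0.25,0],[1,-0.03,-0.1,-0.3,0],[1,-0.08,-0.25,-0.3,0],[1,-0.13,-0.42,-0.3,0],[1,-0.19,-0.6,-0.3,0],[1,-0.254,-0.8,-0.3,0],[1,-0.254,-0.8,-0.3,0],[1,-0.254,-0.8,-0.3,0]]])

```text
clock: 28.73
tcp_pos: [0.5069, -0.0098, 0.1977]
orientation: [-0.702, -3.062, 0.002]
contact_force: [0.2, 1.4, -0.3]
grip_width: 0.0078
gripper_force: 78.7
```

play_rows(commands=[[[1,-0.03,-0.1,0,-0.03],[1,-0.08,-0.25,0,-0.06],[1,-0.13,-0.42,0,-0.1],[1,-0.19,-0.6,0,-0.13],[1,-0.24,-0.75,0,-0.156],[1,-0.254,-0.8,0,-0.156],[1,-0.254,-0.8,0,-0.156],[1,-0.254,-0.8,0,-0.156]]])

```text
clock: 29.4
tcp_pos: [0.485, -0.1711, 0.1981]
orientation: [0.312, 3.126, 0.002]
contact_force: [0.1, 1.1, -1.6]
grip_width: 0.0083
gripper_force: 78.8
```

```bash
python3 -c "
from h import *
rel([.485,-.173,.06],2.945)
f=viewer.grab_frame('top');cv2.imwrite('pics/k_top.png',f['pixels'][:,:,::-1])
f=viewer.grab_frame('scene');cv2.imwrite('pics/k_sc.png',f['pixels'][:,:,::-1])
a=cv2.imread('pics/k_top.png')[160:280,180:420];b=cv2.imread('pics/k_sc.png')[130:350,150:420]
a=cv2.resize(a,(400,200));b=cv2.resize(b,(400,326));a=cv2.copyMakeBorder(a,0,126,0,0,cv2.BORDER_CONSTANT)
cv2.imwrite('pics/k1.png',np.hstack([a,b]))
rel([.485,-.173,.06],2.945)"
```

```text
t 29.4 tcp [ 0.485  -0.1711  0.1981] yaw 2.9428 tilt [ 4.0e-04  1.2e-03 -1.0e+00] rows [-0.0018 -0.01    0.6906] turn -0.0014 j [ 0.95  0.38 -0.89  1.93  0.35  1.    1.27] F [ 0.13  1.11 -1.58] M [0.038 0.004 0.049] w 0.0083
t 29.5 tcp [ 0.4852 -0.1699  0.1983] yaw 2.9459 tilt [ 7.e-04  9.e-04 -1.e+00] rows [-0.0016 -0.0162  0.6916] turn 0.0006 j [ 0.95  0.38 -0.89  1.93  0.35  1.    1.27] F [ 0.7  -0.3  -0.95] M [ 0.009 -0.013  0.039] w 0.008
```

View pics/k1.png

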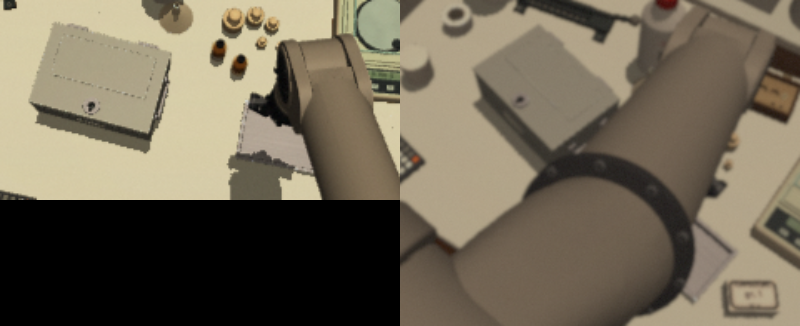

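The top view shows an empty keyhole at about crop (91,106) with the lid down; the gripper and key are over the tray. Next I lower the key.

play_rows(commands=[[[1,0,-0.01,0.15,0],[1,0,-0.015,0.3,0],[1,0,-0.015,0.45,0],[1,0,-0.015,0.6,0],[1,0,-0.015,0.7,0],[1,0,-0.015,0.77,0],[1,0,-0.015,0.8,0],[1,0,-0.015,0.81,0],[1,0,-0.015,0.81,0]]])

```text
clock: 30.25
tcp_pos: [0.4847, -0.1749, 0.0367]
orientation: [0.31, 3.125, 0.0]
contact_force: [0.5, -0.9, -0.0]
grip_width: 0.0079
gripper_force: 78.8
```

```bash
python3 s.py 4
```

```text
t 30.4 w 8.02 gf 78.8
     x y z(mm) yaw | F world | M mNm | F tool | j7 tau7
[ 484.91 -175.31   37.1     2.94    0.38    0.04   -0.42    2.76  -10.55   13.52   -0.36    0.11    0.42    1.06   -0.03]
tau7 [-0.067 -0.028 -0.007  0.   ] Mz [25. 25. 12. -8.]
```

play_rows(commands=[[[1,0,0,0.005,0],[1,0,0,0.01,0],[1,0,0,0.014,0],[1,0,0,0.014,0]]])

```text
clock: 30.73
tcp_pos: [0.4838, -0.1757, 0.0333]
orientation: [0.313, 3.126, -0.0]
contact_force: [-0.1, 0.2, -0.7]
grip_width: 0.008
gripper_force: 78.8
```

```bash
python3 s.py 4
```

```text
t 30.88 w 7.91 gf 78.8
     x y z(mm) yaw | F world | M mNm | F tool | j7 tau7
[ 483.88 -175.65   33.33    2.94   -0.15   -0.43    0.1   -13.91    6.23  -18.4     0.06   -0.45   -0.1     1.06   -0.01]
tau7 [-0.017 -0.009 -0.003 -0.001] Mz [-25.  33. -70. -13.]
```

play_rows(commands=[[[1,0,0,0.004,0],[1,0,0,0.007,0],[1,0,0,0.007,0],[0.1,0,0,0.007,0],[0.1,0,0,0.007,0],[0.1,0,0,0.007,0],[0.1,0,0,0.007,0],[0.1,0,0,0.007,0]]])

```text
clock: 31.55
tcp_pos: [0.484, -0.1755, 0.032]
orientation: [0.312, 3.126, -0.0]
contact_force: [0.1, -0.7, -0.8]
grip_width: 0.0385
gripper_force: 0.0
```

```bash
python3 s.py 3
```

```text
t 31.65 w 38.14 gf 0.0
     x y z(mm) yaw | F world | M mNm | F tool | j7 tau7
[ 483.98 -175.54   31.95    2.94   -0.12   -0.12   -0.12    1.82    3.29   -7.84    0.09   -0.14    0.12    1.05    0.  ]
tau7 [0. 0. 0.] Mz [-51.  18.   9.]
```

play_rows(commands=[[[-1,0,0,0,0],[-1,0,0,0,0],[-1,0,0,0,0],[-1,0,0,0,0],[-1,0,-0.05,0,0],[-1,0,-0.1,0,0],[-1,0,-0.14,0,0],[-1,0,-0.18,0,0],[-1,0,-0.21,0,0],[-1,0,-0.24,0,0],[-1,0,-0.27,0,0],[-1,0,-0.3,0,0]]])

```text
clock: 32.65
tcp_pos: [0.472, -0.2349, 0.0319]
orientation: [0.312, 3.126, 0.0]
contact_force: [-0.9, 0.0, 0.2]
grip_width: 0.0853
gripper_force: 0.0
```

play_rows(commands=[[[-1,0,0,0,0],[-1,0,0,0,0],[-1,0,0,-0.2,0],[-1,0,0,-0.4,0],[-1,0,0,-0.6,0],[-1,0,0,-0.8,0],[-1,0,0,-0.8,0]]])

```text
clock: 33.23
tcp_pos: [0.4767, -0.2343, 0.1994]
orientation: [0.309, 3.115, -0.006]
contact_force: [1.9, -0.4, -0.3]
grip_width: 0.0854
gripper_force: 0.0
```

play_rows(commands=[[[-1,0,0.3,0,0],[-1,0,0.6,0,0],[-1,0,0.9,0,0],[-1,0,0.95,0,0],[-1,0,0.95,0,0],[-1,0,0.95,0,0],[-1,0,0.95,0,0]]])

```text
clock: 33.82
tcp_pos: [0.5097, -0.0459, 0.192]
orientation: [0.305, 3.127, 0.0]
contact_force: [-0.1, -1.8, 0.6]
grip_width: 0.0854
gripper_force: 0.0
```

```bash
python3 -c "
from h import *
rel([.485,-.173,.06],2.945)
f=viewer.grab_frame('top');cv2.imwrite('pics/m_top.png',f['pixels'][:,:,::-1])
for t in ('key','key_bow'):
  for d in viewer.trace(f,t)[:2]: print(t,round(d['score'],2),d['rect'])
f=viewer.grab_frame('scene');cv2.imwrite('pics/m_sc.png',f['pixels'][:,:,::-1])
for t in ('key','key_bow'):
  for d in viewer.trace(f,t)[:2]: print(t,round(d['score'],2),d['rect'])
a=cv2.imread('pics/m_top.png')[160:280,150:420];b=cv2.imread('pics/m_sc.png')[130:350,150:420]
a=cv2.resize(a,(400,178));b=cv2.resize(b,(400,326));a=cv2.copyMakeBorder(a,0,148,0,0,cv2.BORDER_CONSTANT)
cv2.imwrite('pics/m1.png',np.hstack([a,b]))
"
```

```text
t 33.82 tcp [ 0.5097 -0.0459  0.192 ] yaw 2.9473 tilt [ 3.e-04  1.e-04 -1.e+00] rows [-0.0014 -0.6473  0.6601] turn 0.0015 j [ 0.72  0.4  -0.92  1.94  0.38  0.99  1.  ] F [-0.1  -1.78  0.6 ] M [-0.055 -0.019 -0.052] w 0.0854
key 0.63 [332.3, 289.5, 350.7, 314.4]
key_bow 0.78 [331.3, 289.0, 354.3, 306.4]
```

View pics/m1.png

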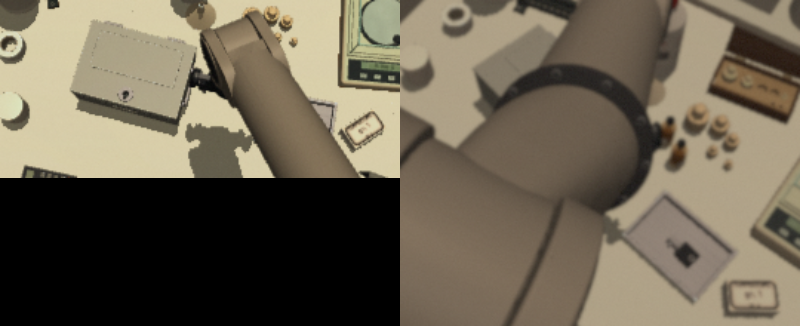

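The key is lying in the tray: in the scene view the bow is at about (342,298) and the barrel points up-left. The keyhole is empty, and the bottles and carton are in place. I'll check the numbers, then hand in.

```bash
python3 -c "
from h import *
f=viewer.grab_frame('scene')
for p in viewer.trace(f,'key')[:1]+viewer.trace(f,'key_bow')[:1]:
    v,u=np.nonzero(p['pixels']); w=ray(f,u.mean(),v.mean(),.009); d=w[:2]-[.479,-.2024]; a=-.197
    print(p['rect'],w.round(3),'tray frame',np.round([d[0]*np.cos(a)+d[1]*np.sin(a),-d[0]*np.sin(a)+d[1]*np.cos(a)],3))
o=get_obs(); print(o['contact_force'],np.abs(o['qvel']).max())
print(r.hand_in())"
```

```text
[333.4, 289.9, 349.8, 313.6] [ 0.472 -0.215  0.009] tray frame [-0.004 -0.014]
[330.7, 288.2, 352.2, 307.6] [ 0.471 -0.215  0.009] tray frame [-0.005 -0.014]
[ 0.35471751  0.33925763 -0.39967223] 0.005407473956289731
the job is handed in; nothing more can be done
None
```

I turned the key until I felt the stop, so the box should be locked, then drew the key and left it lying loose near the middle of the tray; I handed the job in at about 34 s of 69 s, but no verdict came back.

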